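Wedge the tube block into the mixer's dovetail way

ROBOT

A 6-joint arm with a two-finger parallel gripper is mounted at the origin on the work surface. World frame = base frame: x ahead of the robot, y to its left, z up, the work surface at z = 0. Lengths are in mm, angles in rad, forces in N, time in s.
With the tool pointing down it reaches from about 325 to 1000 mm from the base axis. Payload 5.1 kg.
Tool frame: the origin (TCP) lies on the centre line of the jaws, within the pads' length; the fingertips stand r.tcp_to_tips ahead of it and the grasp point (between the pads) lies 8 mm behind it (r.tcp_to_tips is the distance from the TCP to the fingertips, in mm); z points along the fingers, y is the direction in which the jaws open and shut (so a half turn about z gives the same grasp; the last joint's range is limited). The gripper opens to 85 mm and grips with 20 to 120 N. Pads are 22 mm wide; open, the fingers measure 114 mm over their backs; the gripper's body (76 mm by 85 mm) begins 54 mm behind the grasp point. The pads swing forward as they close: fully open they stand 13 mm farther back than shut.
Start: joints at [1.166, 0.124, 1.65, -0, 1.367, -0.083], TCP at [205.599, 616.615, 242.322] pointing down, gripper open.
Joint ranges: [-2.61, 2.61], [-1.02, 2.33], [0.03, 2.71], [-1.35, 4.49], [0.32, 2.68], [-2.91, 2.91]. Speed limits (rad/s): [2.57, 2.57, 3.14, 3.14, 3.14, 3.14].

INTERFACE

Orientations are given as a unit quaternion [w, x, y, z].
In Python, from workcell import r gives the robot as it stands.
- The arm moves only by the tool servo_tool, never from a script. Its argument "series" is a list of rows, each a list of 3 entries, a list of its own where there are three numbers: the shift along the tool's x, y, z in m, then the turn, a rotation vector about the tool's x, y, z in rad, then the finger opening in m, from 0 to 0.0854. A call has 1 to 20 rows; each row shifts and turns the commanded pose from where the row before left it, along the tool's axes as they then stand; what a row does not reach is not made up. A row lasts 1/8 s, in which the tool goes at most 62.5 mm and 10.7 degrees, less where a joint would pass 70% of its speed; a pose out of reach is approached as far as the arm can. A call with a gripper value outside its range is refused whole. The fingers move at their own pace and stop on an object; "force" is the grip in N (left out, the last holds). Time passes only in rows, so rows that do not move let the fingers close. It gives the time, the measured TCP pose, the force and the opening at its end, in the units of the state.
- r.observe(): the state, without advancing time (a new reading comes with each control period).
- r.get_image(name): name is "scene" or "top" or "wrist"; returns a dict with "frame" (420x560x3 uint8, red, green, blue), "fx", "fy", "cx", "cy" (pixels), "distortion" ([k1, k2, p1, p2, k3] as OpenCV has them; the pictures are not rectified), "xyz" and "attitude" of the camera in the world; the wrist camera has in their place "hand_eye" (4x4, takes a point from camera to tool coordinates, whose origin is the TCP and whose axes are the flange's). Camera axes: x right, y down, z forward; pixel columns grow to the right and rows downward; lengths in mm; the calibration is good to about 2 mm. A picture is of the moment at which its call begins: read the wrist's pose just before it. There is no depth.
- r.job_done(): hands the job in, once; it reports no verdict.
The state is a dict: "clock": time; "joint_pos": joint angles; "joint_vel": joint speeds; "tau": joint torques, N m; "eef_pos": TCP position; "orientation": TCP orientation; "contact_force": force on the tool from outside, world axes, zero at the start; "wrist_torque": the same for the moment, N m; "gripper_width": finger opening in mm.
Only numpy, scipy, OpenCV 4.12 (cv2) and the standard library are available. Lean on these libraries where they do the work, as an engineer would, in place of code of your own. Each camera call takes 0.05 s, during which the arm holds its last target.

TASK

Pick up the tube block, set its dovetail foot, narrow (handle) end first, on the clear end of the mixer's plate and slide it into the tapered dovetail way until it wedges tight, so that it no longer rattles. Push firmly but gently, do not ram it; then let go and leave the other things on the bench alone.

Things in the scene. Friction and masses are not known exactly. Their poses are not given: they have to be found in the camera images.
- tube_block: Loose grey tube block, sizes in mm, 0.32-0.52 kg. Origin: centre of underside; +x is its nose (the handle's end; the 8 white caps are at the tail); z up. Dovetail foot x -35..35, z 0..16, flanks 60 deg from level, wider below: bottom width 56.4 at the tail tapering 1:8 to 47.6 at the nose. Deck 84 (x) x 60 (y), z 16..32. Caps 11 across, 8 high on the deck at x -18 and -32.
- block_handle (a point): Middle of the block's handle post, at block x 14, y 0, z 56 mm; axes as the block's. The post is 24 (x) x 34 (y), rising from the deck (z 32) to z 76. A push on it high up tips the block and binds it; a push low on the deck's tail face (block x -42) slides it true and lets it centre itself.
- mixer: Fixed mixer, white case 130 mm wide (y), x -105 to 130 mm, aluminium plate on top at z 50; its origin lies on the underside at y 0; z up. On the plate two undercut rails 14 high form a dovetail way along x, centred on y 0, from its wide mouth at x -10 to x 125, narrowing to +x to match the foot. The plate is clear from x -103 to -10: set the block there, its x along the mixer's, slide it to +x.
- way_mouth (a point): Centre of the way's mouth on the plate, mixer x -10, y 0, z 50; axes as the mixer's. Nominal width between the rails at plate level 59.5 here (the nose has 3 mm or more each side), 43.3 at their top edges. The -y rail is a strip set anew each time, up to 3 mm in or out: the block's origin meets both rails anywhere from about mixer x 26 to 74, found only by feel.
- way_rail: Fixed rail on the way's +y side; origin and axes are the mixer's. The -y strip yields on stiff springs (25 N per mm, so about 3 N sideways per mm the block is driven on). The foot slides easily (friction about 0.3). Driven home along the way with 10 to 15 N the block is tight (4 to 9 N on this rail) and stays so when let go; under 8 N leaves it loose, over 18 N is ramming.
- reagent_bottle: Bystander: white bottle, 64 mm across, 100 mm high; origin: centre of the underside.
- wide_jar: Bystander: amber jar, 60 mm across, 75 mm high; origin: centre of the underside.
- sample_pot: Bystander: small white lidded pot, 42 mm across, 54 mm high; origin: centre of the underside.
Mind the look-alikes: they are no part of the job. What is shaped like the tube_block but pink or red is not meant.

How it is judged:
By the outcome, as a careful person would: the job done as asked, in the order asked, and still so for the second after the job is handed in, with the robot touching nothing.
It also fails if it takes over 58 s, if anything falls off the work surface, if the arm or the gripper's body presses on something with over 40 N, if the wrist force passes 120 N, or if a joint passes its speed limit or range.

## Working session

There is one attempt and no reset: what is moved stays moved. The work goes in short steps, Python scripts to look and compute and a tool call to move; the robot and the scene stay as the last step left them, time stands still between calls to the robot, and variables do not carry over. Pictures are saved under pics/ and viewed, and the job is handed in when it is done.

Besides the shell and the picture viewer there is one more tool, called after "Emit:" in YAML: its name, and indented under it one key for each argument. servo_tool: Moves the arm, as the interface text tells. Its arguments: {"type":"object","properties":{"series":{"type":"array"},"force":{"type":"number"}},"required":["series"]}

```bash
ls; mkdir -p pics
python3 - <<'E'
from workcell import r
import cv2,json,numpy as np
s=r.observe(); print({k:(np.round(v,3).tolist() if not isinstance(v,dict) else v) for k,v in s.items()}); print(r.tcp_to_tips)
for n in ["scene","top","wrist"]:
    d=r.get_image(n); cv2.imwrite(f"pics/{n}0.png",cv2.cvtColor(d["frame"],cv2.COLOR_RGB2BGR))
    print(n,{k:(np.round(v,4).tolist()) for k,v in d.items() if k!="frame"})
E
```

```text
pics
{'clock': 0.0, 'joint_pos': [1.166, 0.125, 1.652, 0.0, 1.368, -0.083], 'joint_vel': [-0.0, 0.0, -0.0, 0.001, -0.001, -0.0], 'tau': [-0.0, -42.359, -36.546, -0.0, 0.007, 0.0], 'eef_pos': [205.381, 616.084, 241.054], 'orientation': [-0.0, 0.16, 0.987, -0.001], 'contact_force': [-0.542, 0.378, 0.127], 'wrist_torque': [0.025, 0.003, -0.013], 'gripper_width': 85.632}
11.0
scene {'fx': 486.9408, 'fy': 486.9408, 'cx': 277.228, 'cy': 208.5393, 'distortion': [-0.0597, 0.0, 0.0, 0.0, 0.0], 'xyz': [1162.4083, 609.7955, 645.349], 'attitude': [-0.1719, 0.3143, 0.8206, -0.4454]}
top {'fx': 502.3369, 'fy': 502.3369, 'cx': 265.5417, 'cy': 201.7145, 'distortion': [0.0506, 0.0, 0.0, 0.0, 0.0], 'xyz': [461.5715, -36.2891, 999.2111], 'attitude': [-0.0576, 0.7117, -0.6989, 0.0409]}
wrist {'fx': 338.9116, 'fy': 338.9116, 'cx': 274.5121, 'cy': 199.1267, 'distortion': [0.0058, 0.0, 0.0, 0.0, 0.0], 'hand_eye': [[0.0005, -0.9474, -0.3199, 81.7419], [1.0, 0.0004, 0.0004, -0.9467], [-0.0003, -0.3199, 0.9474, -131.3988], [0.0, 0.0, 0.0, 1.0]]}
```

View pics/scene0.png

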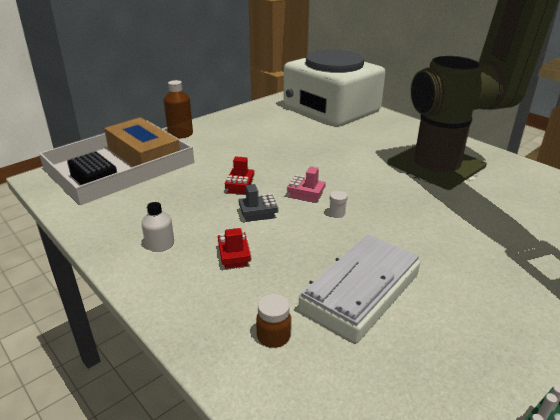

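View pics/top0.png

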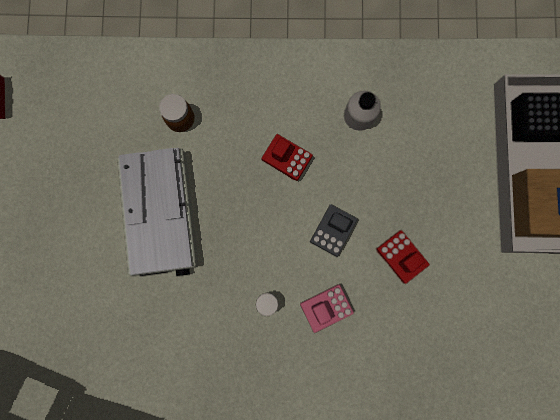

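View pics/wrist0.png

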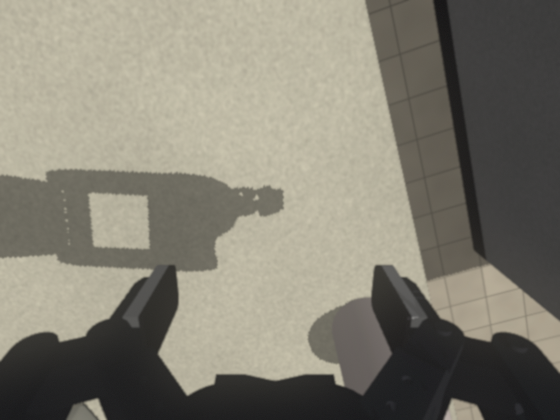

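The top view shows the grey block at about (335,230) with its caps toward lower left. The mixer is at (158,210), and the rails appear to fill its upper half, with the clear plate at the bottom (y px 215–270). Next I'll zoom in and set up ray casting.

```bash
cat > h.py <<'E'
import numpy as np,cv2
from scipy.spatial.transform import Rotation as R
def q2R(q): return R.from_quat([q[1],q[2],q[3],q[0]]).as_matrix()
def cam(r,n):
    s=r.observe(); d=r.get_image(n)
    K=np.array([[d["fx"],0,d["cx"]],[0,d["fy"],d["cy"]],[0,0,1]]); D=np.array(d["distortion"],float)
    if n=="wrist":
        H=np.array(d["hand_eye"]); Rt=q2R(s["orientation"]); C=Rt@H[:3,3]+np.array(s["eef_pos"]); Rc=Rt@H[:3,:3]
    else: C=np.array(d["xyz"]); Rc=q2R(d["attitude"])
    return dict(img=cv2.cvtColor(d["frame"],cv2.COLOR_RGB2BGR),K=K,D=D,C=C,R=Rc)
def plane(c,px,z):
    p=cv2.undistortPoints(np.array(px,float).reshape(-1,1,2),c["K"],c["D"]).reshape(-1,2)
    v=(c["R"]@np.c_[p,np.ones(len(p))].T).T
    t=(z-c["C"][2])/v[:,2]; return c["C"]+v*t[:,None]
def proj(c,P):
    P=np.array(P,float).reshape(-1,3); rv=cv2.Rodrigues(c["R"].T)[0]
    return cv2.projectPoints(P,rv,-c["R"].T@c["C"],c["K"],c["D"])[0].reshape(-1,2)
E
python3 - <<'E'
from workcell import r
from h import *
import pickle
for n in ["top","scene"]:
    c=cam(r,n); pickle.dump(c,open(n+".pkl","wb"))
    for nm,(x0,y0,w,h) in {"top":{"mix":(105,135,100,150),"blk":(300,195,70,70)},"scene":{"mix":(290,225,140,110),"blk":(230,175,60,50)}}[n].items():
        k=min(780//w,590//h); cv2.imwrite(f"pics/{n}_{nm}.png",cv2.resize(c["img"][y0:y0+h,x0:x0+w],None,fx=k,fy=k,interpolation=cv2.INTER_CUBIC)); print(n,nm,k)
c=pickle.load(open("top.pkl","rb"))
print(plane(c,[[0,0],[560,0],[0,420],[560,420]],0).round())
print(plane(c,[[120,155],[183,150],[190,270],[130,275]],50).round())
E
```

```text
top mix 3
top blk 8
scene mix 5
scene blk 11
[[1022.  557.    0.]
 [1029. -606.    0.]
 [ 180.  479.    0.]
 [ 208. -557.    0.]]
[[681. 271.  50.]
 [693. 150.  50.]
 [463. 127.  50.]
 [452. 239.  50.]]
```

View pics/top_mix.png

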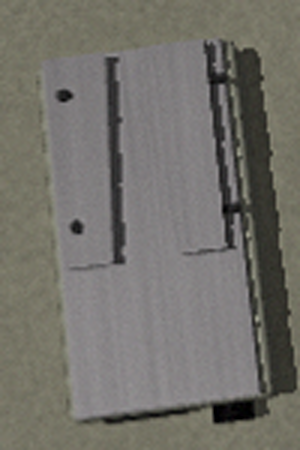

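View pics/top_blk.png

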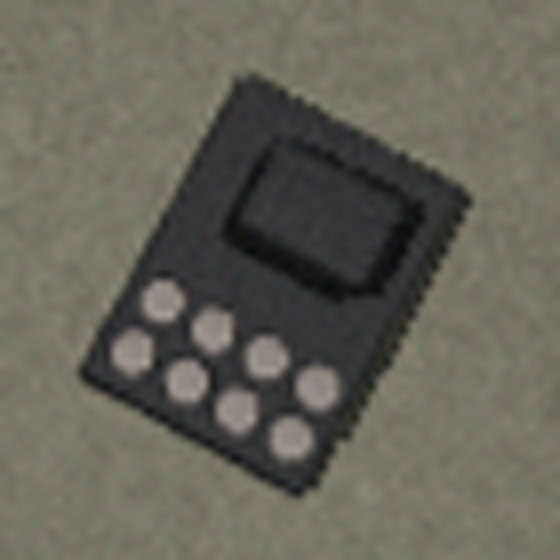

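View pics/scene_mix.png

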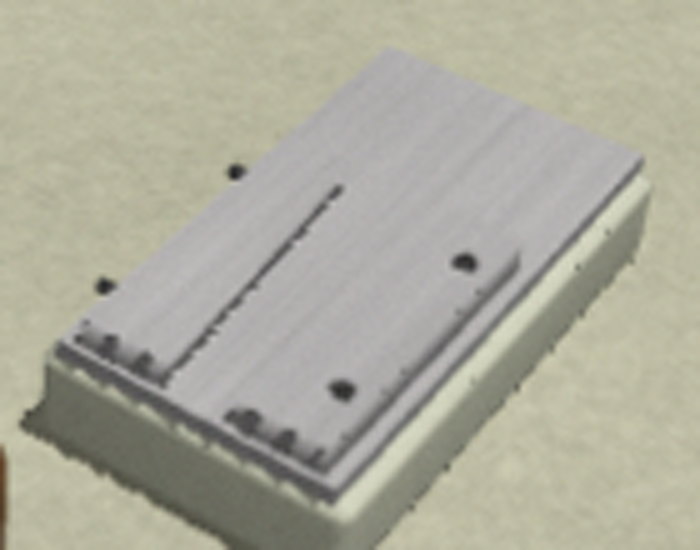

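View pics/scene_blk.png

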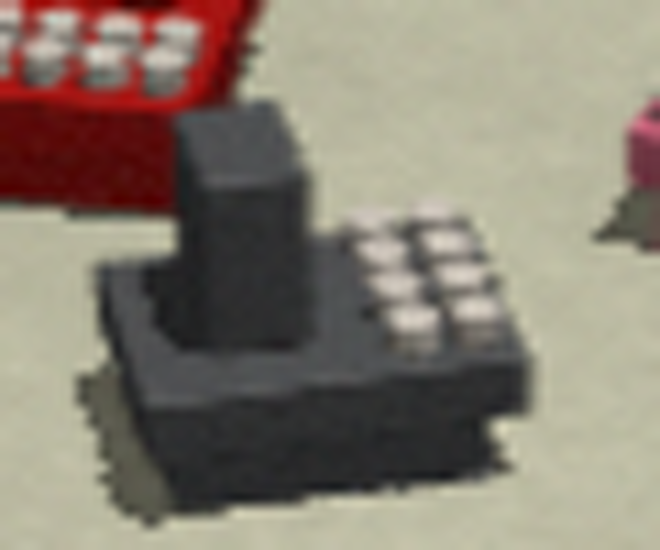

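The grey block's nose (handle end) is at the upper right of the crop and its caps at the lower left. The mixer's mouth edge is at about crop row 265/3 and its clear plate is below that. Now I'll measure the poses.

```bash
cat > meas.py <<'E'
from h import *
def block_pose(c,box,z0=0.,thr=120):
    x0,y0,w,h=box; sub=c["img"][y0:y0+h,x0:x0+w]
    g=cv2.resize(cv2.cvtColor(sub,cv2.COLOR_BGR2GRAY),None,fx=8,fy=8,interpolation=cv2.INTER_CUBIC)
    dark=(g<85).astype(np.uint8); n,l,st,ce=cv2.connectedComponentsWithStats(dark)
    k=1+np.argmax(st[1:,4]); m=(l==k).astype(np.uint8)
    cn=max(cv2.findContours(m,cv2.RETR_EXTERNAL,cv2.CHAIN_APPROX_NONE)[0],key=cv2.contourArea)
    fill=np.zeros_like(m); cv2.drawContours(fill,[cn],-1,1,-1)
    caps=((g>thr)&(fill>0)).astype(np.uint8)
    n,l,st,ce=cv2.connectedComponentsWithStats(caps)
    idx=[i for i in range(1,n) if 500<st[i,4]<6000]
    pc=(ce[idx]+0.5)/8-0.5+np.array([x0,y0])
    return pc,cn,plane(c,pc,z0+40),[int(st[i,4]) for i in idx]
E
python3 - <<'E'
import pickle
from meas import *
c=pickle.load(open("top.pkl","rb"))
pc,cn,P,a=block_pose(c,(300,195,70,70))
print(a);print(P.round(1).tolist())
m=P[:,:2].mean(0)
u,s,vt=np.linalg.svd(P[:,:2]-m); d=vt[0]; print("cap mean",m,"row dir deg",np.degrees(np.arctan2(d[1],d[0])), s)
# minAreaRect of contour
rect=cv2.boxPoints(cv2.minAreaRect(cn)); px=(rect+0.5)/8-0.5+np.array([300,195]); print("deck corners z32",plane(c,px,32).round(1).tolist())
# mixer plate corners by edges: sample
print("mixer pts")
mx=lambda l:(np.array(l,float)+0.5)/3-0.5+np.array([105,135])
for nm,pts,z in [("plate -y.. corners",[[72,418],[255,400]],50),("+y rail mouth",[[70,268],[118,264]],64),("-y rail mouth",[[183,254],[232,249]],64),("+y rail inner top edge",[[118,262],[108,58]],64),("left edge rail",[[70,268],[43,60]],64)]:
    print(nm,plane(c,mx(pts),z).round(1).tolist())
E
```

```text
[1092, 1077, 1091, 1088, 1123, 1112, 1097, 1099]
[[539.0, -116.8, 40.0], [532.2, -128.8, 40.0], [526.7, -109.9, 40.0], [526.0, -141.5, 40.0], [520.1, -122.7, 40.0], [519.2, -153.6, 40.0], [513.4, -134.6, 40.0], [507.1, -147.3, 40.0]]
cap mean [ 522.96415997 -131.89206579] row dir deg 62.027250910935386 [44.21412087 19.75992145]
deck corners z32 [[520.9, -95.7, 32.0], [597.7, -136.6, 32.0], [566.6, -194.5, 32.0], [490.7, -153.3, 32.0]]
mixer pts
plate -y.. corners [[453.7, 241.3, 50.0], [466.7, 127.5, 50.0]]
+y rail mouth [[546.3, 244.1, 64.0], [549.3, 214.2, 64.0]]
-y rail mouth [[556.2, 173.9, 64.0], [559.9, 143.4, 64.0]]
+y rail inner top edge [[550.5, 214.3, 64.0], [680.7, 227.6, 64.0]]
left edge rail [[546.3, 244.1, 64.0], [678.7, 268.8, 64.0]]
```

Emit:
servo_tool:
  series:
    - [[-0.0416,-0.0284,-0.002],[0,0,0],0.085]
    - [[-0.0416,-0.0284,-0.002],[0,0,0],0.085]
    - [[-0.0416,-0.0284,-0.002],[0,0,0],0.085]
    - [[-0.0416,-0.0284,-0.002],[0,0,0],0.085]
    - [[-0.0416,-0.0284,-0.002],[0,0,0],0.085]
    - [[-0.0416,-0.0284,-0.002],[0,0,0],0.085]
    - [[-0.0416,-0.0284,-0.002],[0,0,0],0.085]
    - [[-0.0416,-0.0284,-0.002],[0,0,0],0.085]
    - [[-0.0416,-0.0284,-0.002],[0,0,0],0.085]
    - [[-0.0416,-0.0284,-0.002],[0,0,0],0.085]
    - [[0,0,0],[0,0,0],0.085]
    - [[0,0,0],[0,0,0],0.085]

```text
clock: 1.75
eef_pos: [510.2, 215.8, 262.1]
orientation: [-0.0, 0.16, 0.987, 0.0]
contact_force: [-0.4, 0.7, -0.3]
gripper_width: 84.8
```

Run:
```python
from workcell import r
from h import *
import pickle
s=r.observe(); print(np.round(s["eef_pos"],1),np.round(s["orientation"],4),np.round(s["joint_vel"],3))
c=cam(r,"wrist"); pickle.dump(c,open("w1.pkl","wb")); cv2.imwrite("pics/w1.png",c["img"])
```

```text
[510.2 215.8 262.1] [-3.000e-04  1.604e-01  9.871e-01  1.000e-04] [ 0.024 -0.002  0.006 -0.002  0.     0.   ]
```

View pics/w1.png

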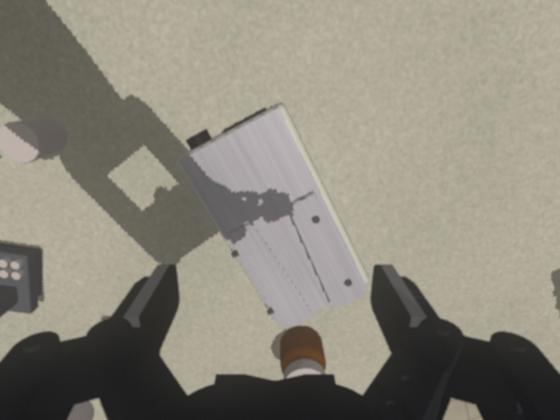

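Run:
```python
import pickle
from h import *
c=pickle.load(open("w1.pkl","rb"))
g=cv2.resize(c["img"][95:335,170:380],None,fx=2.45,fy=2.45,interpolation=cv2.INTER_CUBIC); 
g=cv2.createCLAHE(3,(6,6)).apply(cv2.cvtColor(g,cv2.COLOR_BGR2GRAY)); cv2.imwrite("pics/w1c.png",g)
```

```text
(no output)
```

View pics/w1c.png

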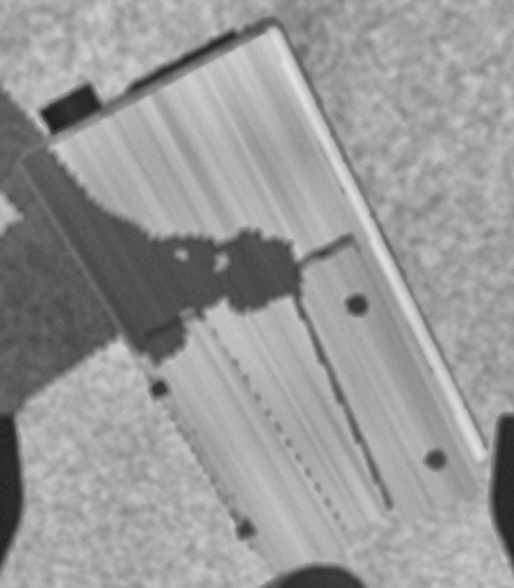

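Run:
```python
import pickle
from h import *
c=pickle.load(open("w1.pkl","rb")); print(c["C"])
f=lambda l:(np.array(l,float)+.5)/2.45-.5+np.array([170,95])
def ang(P): d=P[-1]-P[0]; return np.degrees(np.arctan2(d[1],d[0]))
for nm,p,z in [("end",[[48,140],[268,28]],50),("+yedge case",[[282,32],[485,452]],48),("bright inner",[[270,32],[478,465]],50),("+y inner rail",[[302,296],[392,508]],64),("-y inner rail",[[205,320],[345,530]],64),("rail mouth+y top",[[303,268],[352,241]],64),("mouth bottom",[[303,262],[350,234]],50),("-y edge",[[25,160],[120,330]],50)]:
    P=plane(c,f(p),z); print(nm,P.round(1).tolist(),round(ang(P),2))
```

```text
[432.40106945 240.71320508 393.56725958]
end [[466.4, 137.8, 50.0], [452.5, 238.9, 50.0]] 97.8
+yedge case [[455.9, 243.7, 48.0], [670.9, 276.0, 48.0]] 8.55
bright inner [[454.3, 239.1, 50.0], [675.4, 271.0, 50.0]] 8.2
+y inner rail [[561.0, 218.3, 64.0], [675.4, 226.3, 64.0]] 4.01
-y inner rail [[558.4, 175.4, 64.0], [680.2, 202.1, 64.0]] 12.35
rail mouth+y top [[549.1, 222.5, 64.0], [544.1, 245.4, 64.0]] 102.13
mouth bottom [[551.3, 222.5, 50.0], [545.5, 245.7, 50.0]] 104.08
-y edge [[471.2, 125.3, 50.0], [556.2, 134.7, 50.0]] 6.3
```

Mixer fit: origin ≈ (562.6, 196.8), yaw ≈ 8.0°. The plate end and both rails agree to about 1.5 mm. Next I'll move to above the block's handle.

Emit:
servo_tool:
  series:
    - [[-0.0201,-0.0415,0.0165],[0,0,0],0.085]
    - [[-0.0201,-0.0415,0.0165],[0,0,0],0.085]
    - [[-0.0201,-0.0415,0.0165],[0,0,0],0.085]
    - [[-0.0201,-0.0415,0.0165],[0,0,0],0.085]
    - [[-0.0201,-0.0415,0.0165],[0,0,0],0.085]
    - [[-0.0201,-0.0415,0.0165],[0,0,0],0.085]
    - [[-0.0201,-0.0415,0.0165],[0,0,0],0.085]
    - [[-0.0201,-0.0415,0.0165],[0,0,0],0.085]
    - [[0,0,0],[0,0,0.171],0.085]
    - [[0,0,0],[0,0,0],0.085]
    - [[0,0,0],[0,0,0],0.085]

```text
clock: 3.18
eef_pos: [558.2, -149.0, 130.6]
orientation: [0.0, 0.242, 0.97, 0.0]
contact_force: [-0.1, 0.2, -0.7]
gripper_width: 85.1
```

Run:
```python
from workcell import r
from h import *
import pickle
s=r.observe(); print(np.round(s["eef_pos"],1),np.round(s["orientation"],4),np.round(s["joint_pos"],2))
q=s["orientation"]; T=q2R(q); print("toolx yaw",np.degrees(np.arctan2(T[1,0],T[0,0])))
c=cam(r,"wrist"); pickle.dump(c,open("w2.pkl","wb")); cv2.imwrite("pics/w2.png",c["img"])
b=lambda x,y,z:[545+x*.8805+y*.474,-143.8-x*.474+y*.8805,z]
print(proj(c,[b(2,17,76),b(26,17,76),b(26,-17,76),b(2,-17,76)]).round(1).tolist())
```

```text
[ 558.2 -149.   130.6] [2.000e-04 2.419e-01 9.703e-01 0.000e+00] [-0.35  0.06  1.91  0.    1.17 -1.44]
toolx yaw 152.00431948060472
[[302.0, 210.1], [300.8, 247.0], [244.9, 246.8], [244.0, 209.8]]
```

View pics/w2.png

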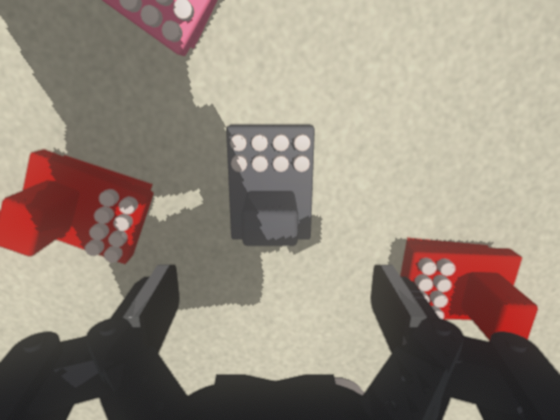

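The wrist view shows the grey block upright in the image, caps at (270,153) and post top around (272,225), centred between the jaws and square to them. I'll descend and grip.

Emit:
servo_tool:
  series:
    - [[0,0,0.03],[0,0,0],0.085]
    - [[0,0,0.03],[0,0,0],0.085]
    - [[0,0,0.018],[0,0,0],0.085]
    - [[0,0,0],[0,0,0],0.085]
    - [[0,0,0],[0,0,0],0.02]
    - [[0,0,0],[0,0,0],0.02]
    - [[0,0,0],[0,0,0],0.02]
    - [[0,0,0],[0,0,0],0.02]
    - [[0,0,0],[0,0,0],0.02]
    - [[0,0,0],[0,0,0],0.02]
  force: 50

```text
clock: 4.47
eef_pos: [558.8, -150.6, 53.6]
orientation: [0.001, 0.244, 0.97, -0.0]
contact_force: [-1.2, -0.9, 5.4]
gripper_width: 33.0
```

Emit:
servo_tool:
  series:
    - [[0,0,-0.02],[0,0,0],0.02]
    - [[0,0,-0.04],[0,0,0],0.02]
    - [[0,0,-0.04],[0,0,0],0.02]
    - [[0.0195,0.0283,0],[0,0,0],0.02]
    - [[0.0195,0.0283,0],[0,0,0],0.02]
    - [[0.0195,0.0283,0],[0,0,0],0.02]
    - [[0.0195,0.0283,0],[0,0,0],0.02]
    - [[0.0195,0.0283,0],[0,0,0],0.02]
    - [[0.0195,0.0283,0],[0,0,0],0.02]
    - [[0.0195,0.0283,0],[0,0,0],0.02]
    - [[0.0195,0.0283,0],[0,0,0],0.02]
    - [[0.0195,0.0283,0],[0,0,0],0.02]
    - [[0.0195,0.0283,0],[0,0,0],0.02]
    - [[0,0,0],[0,0,-0.158],0.02]
    - [[0,0,0],[0,0,-0.158],0.02]
    - [[0,0,0],[0,0,-0.158],0.02]
    - [[0,0,0],[0,0,-0.158],0.02]
    - [[0,0,0],[0,0,0],0.02]
    - [[0,0,0],[0,0,0],0.02]

```text
clock: 6.85
eef_pos: [519.7, 191.3, 152.2]
orientation: [-0.0, -0.068, 0.998, -0.0]
contact_force: [-0.1, 0.0, -3.7]
gripper_width: 33.4
```

Run:
```python
from workcell import r
from h import *
import pickle
s=r.observe(); print(np.round(s["eef_pos"],1),np.round(s["orientation"],4),np.round(s["joint_pos"],2))
T=q2R(s["orientation"]); print("toolx yaw",np.degrees(np.arctan2(T[1,0],T[0,0])))
for n in ["wrist","top","scene"]:
    c=cam(r,n); pickle.dump(c,open(n+"3.pkl","wb")); im=c["img"]
    if n=="top": im=cv2.resize(im[110:310,80:280],None,fx=2.9,fy=2.9,interpolation=cv2.INTER_CUBIC)
    if n=="scene": im=cv2.resize(im[130:350,250:530],None,fx=2.6,fy=2.6,interpolation=cv2.INTER_CUBIC)
    cv2.imwrite(f"pics/{n}3.png",im)
```

```text
[519.7 191.3 152.2] [-3.000e-04 -6.840e-02  9.977e-01 -0.000e+00] [ 0.26 -0.01  1.95  0.    1.21 -1.45]
toolx yaw -172.1508460757168
```

View pics/wrist3.png

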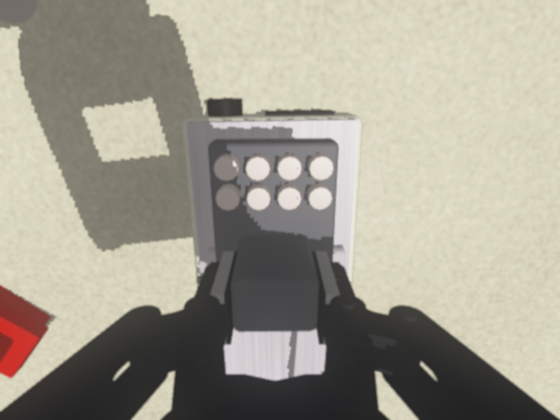

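View pics/top3.png

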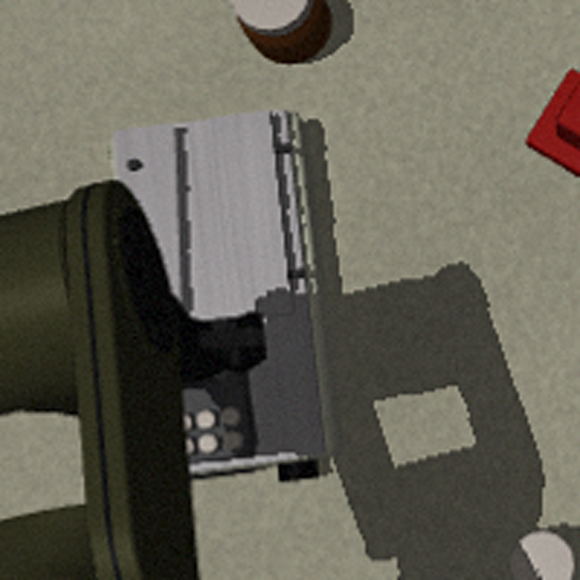

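View pics/scene3.png

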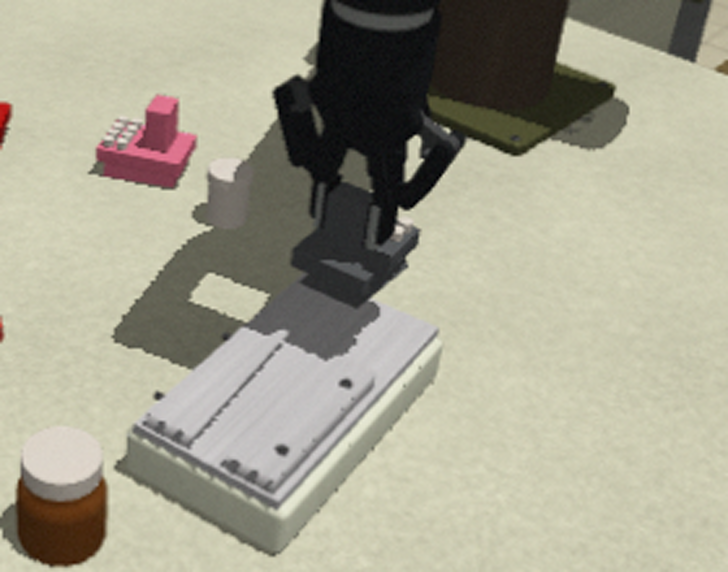

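Run:
```python
import pickle
from h import *
c=pickle.load(open("wrist3.pkl","rb"))
g=cv2.cvtColor(c["img"],cv2.COLOR_BGR2GRAY)
cv2.imwrite("pics/w3c.png",cv2.resize(c["img"][90:290,170:380],None,fx=2.9,fy=2.9,interpolation=cv2.INTER_CUBIC))
sub=cv2.resize(g[150:215,210:338],None,fx=4,fy=4,interpolation=cv2.INTER_CUBIC)
cir=cv2.HoughCircles(sub,cv2.HOUGH_GRADIENT,1,80,param1=80,param2=15,minRadius=40,maxRadius=62)[0]
px=(cir[:,:2]+.5)/4-.5+[210,150]; print(px.round(1).tolist(),cir[:,2])
P=plane(c,px,138.6)[:,:2]; m=P.mean(0); vt=np.linalg.svd(P-m)[2][0]; a=np.degrees(np.arctan2(vt[1],vt[0]))%180-90
print("caps mean",m,"yaw",a, "origin",m+25*np.array([np.cos(np.radians(a)),np.sin(np.radians(a))]))
u=np.array([.9903,.1392]);v=np.array([-.1392,.9903])
o=m+25*np.array([np.cos(np.radians(a)),np.sin(np.radians(a))])-np.array([562.6,196.8]); print("mixer xy",o@u,o@v)
```

```text
[[289.2, 168.2], [258.2, 198.5], [319.5, 197.5], [257.2, 169.0], [321.2, 167.8], [288.8, 198.0]] [46.6 45.7 46.3 48.5 46.5 45.1]
caps mean [478.69656914 191.21440161] yaw 9.555897744734082 origin [503.34967194 195.36464528]
mixer xy -58.875401257974346 6.826213891988185
```

View pics/w3c.png

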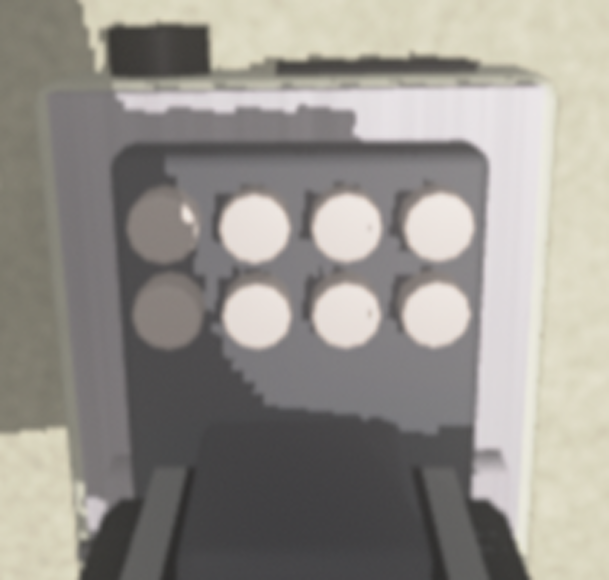

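Run:
```python
import pickle
from h import *
c=pickle.load(open("wrist3.pkl","rb"))
px=np.array([[289.2, 168.2], [258.2, 198.5], [319.5, 197.5], [257.2, 169.0], [321.2, 167.8], [288.8, 198.0],[226,167.2],[228,197.5]])
P=plane(c,px,138.6)[:,:2]; m=P.mean(0); vt=np.linalg.svd(P-m)[2][0]; a=np.degrees(np.arctan2(vt[1],vt[0]))%180-90
f=P[[1,2,5,7]].mean(0)-P[[0,3,4,6]].mean(0); print("x-dir",np.degrees(np.arctan2(f[1],f[0])),np.linalg.norm(f))
e=np.array([np.cos(np.radians(8.)),np.sin(np.radians(8.))])
u=np.array([.9903,.1392]);v=np.array([-.1392,.9903])
o=m+25*e-np.array([562.6,196.8]); print("yaw",a,"mixer xy",o@u,o@v)
F=lambda l:(np.array(l,float)+.5)/2.9-.5+np.array([170,90])
for nm,p,z in [("end",[[50,92],[545,86]],50),("left",[[48,100],[78,480]],50),("right",[[550,100],[528,480]],50)]:
    Q=plane(c,F(p),z)[:,:2]; d=Q[1]-Q[0]; print(nm,np.degrees(np.arctan2(d[1],d[0])),[( (q-[562.6,196.8])@u,(q-[562.6,196.8])@v) for q in Q])
```

```text
x-dir 8.230411065324539 13.766838967726414
yaw 7.752428413049216 mixer xy -58.97310212988488 -0.7483060407504459
end 98.5614433185768 [(np.float64(-102.11320836005025), np.float64(-59.42672925013483)), (np.float64(-103.23838177897056), np.float64(55.65517262748813))]
left 7.713754733607617 [(np.float64(-100.28681841164543), np.float64(-60.04899664014508)), (np.float64(-1.1985004698538717), np.float64(-60.54623737561575))]
right 9.083101373998371 [(np.float64(-100.04358181403852), np.float64(57.06555122751008)), (np.float64(-0.9724318057368078), np.float64(58.93638474322826))]
```

The block is 0.4 mm off the plate's centre line and within about 0.5° in yaw. I'll lower it onto the clear end.

Emit:
servo_tool:
  series:
    - [[0,0,0.02],[0,0,0],0.02]
    - [[0,0,0.02],[0,0,0],0.02]
    - [[0,0,0.005],[0,0,0],0.02]
    - [[0,0,0.001],[0,0,0],0.02]
    - [[0,0,0],[0,0,0],0.02]

```text
clock: 7.62
eef_pos: [520.5, 191.5, 106.7]
orientation: [0.0, -0.069, 0.998, 0.0]
contact_force: [-0.1, 0.6, -3.5]
gripper_width: 33.3
```

Emit:
servo_tool:
  series:
    - [[0,0,0.001],[0,0,0],0.02]
    - [[0,0,0.001],[0,0,0],0.02]
    - [[0,0,0],[0,0,0],0.02]

```text
clock: 8.0
eef_pos: [520.1, 191.4, 104.4]
orientation: [0.0, -0.07, 0.998, 0.0]
contact_force: [-0.7, 0.7, -3.1]
gripper_width: 33.5
```

Emit:
servo_tool:
  series:
    - [[0,0,0.001],[0,0,0],0.02]
    - [[0,0,0],[0,0,0],0.02]

```text
clock: 8.25
eef_pos: [520.3, 191.4, 103.7]
orientation: [0.0, -0.07, 0.998, 0.0]
contact_force: [-0.4, 1.0, -1.3]
gripper_width: 32.9
```

Emit:
servo_tool:
  series:
    - [[0,0,0.0008],[0,0,0],0.02]
    - [[-0.005,0,0],[0,0,0],0.02]
    - [[-0.006,0,0],[0,0,0],0.02]
    - [[-0.006,0,0],[0,0,0],0.02]
    - [[-0.006,0,0],[0,0,0],0.02]
    - [[0,0,0],[0,0,0],0.02]

```text
clock: 9.0
eef_pos: [544.4, 194.9, 103.6]
orientation: [0.002, -0.069, 0.998, 0.0]
contact_force: [-0.1, 0.7, 4.4]
gripper_width: 33.4
```

Run:
```python
from workcell import r
from h import *
import pickle
s=r.observe(); print(np.round(s["eef_pos"],1),np.round(s["contact_force"],1),np.round(s["wrist_torque"],2))
c=cam(r,"wrist"); pickle.dump(c,open("w4.pkl","wb")); cv2.imwrite("pics/w4.png",c["img"])
c=cam(r,"scene"); cv2.imwrite("pics/s4.png",cv2.resize(c["img"][170:350,270:450],None,fx=3.2,fy=3.2,interpolation=cv2.INTER_CUBIC))
```

```text
[544.4 194.9 103.6] [-0.1  0.7  4.4] [0.1  0.08 0.04]
```

View pics/s4.png

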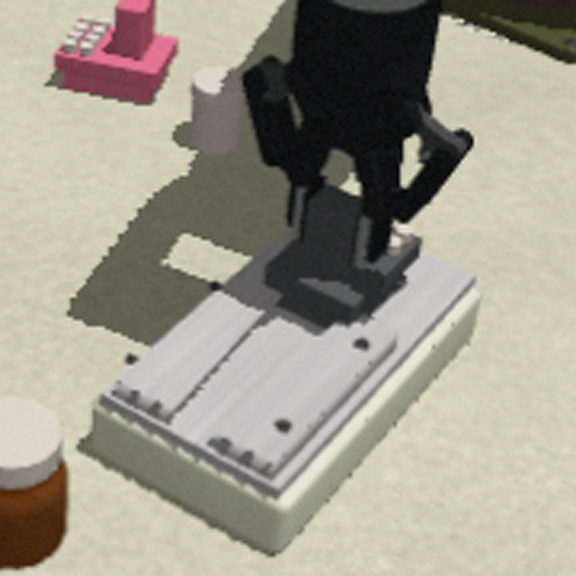

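View pics/w4.png

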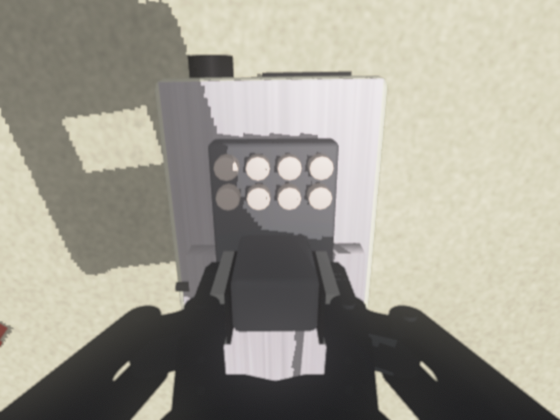

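The block sits flat on the plate with its nose just inside the mouth. Rail ends show at (200,248) and (350,248) in the wrist view, both sides roughly even. I'll let go and come round behind the tail with the fingers shut.

Emit:
servo_tool:
  series:
    - [[0,0,0],[0,0,0],0.065]
    - [[0,0,0],[0,0,0],0.065]
    - [[0,0,0],[0,0,0],0.065]
    - [[0,0,0],[0,0,0],0.065]
    - [[0,0,-0.02],[0,0,0],0.065]
    - [[0,0,-0.025],[0,0,0],0.065]
    - [[0,0,-0.025],[0,0,0],0.065]
    - [[0,0,-0.01],[0,0,0],0.065]
    - [[0.026,0,0],[0,0,0],0.0]
    - [[0.026,0,0],[0,0,0],0.0]
    - [[0.026,0,0],[0,0,0],0.0]
    - [[0.004,0,0],[0,0,0],0.0]
    - [[0,0,0],[0,0,0],0.0]
    - [[0,0,0],[0,0,0],0.0]

```text
clock: 10.85
eef_pos: [462.4, 183.3, 182.7]
orientation: [0.0, -0.069, 0.998, 0.0]
contact_force: [0.6, -1.1, -0.3]
gripper_width: 0.1
```

Run:
```python
from workcell import r
from h import *
import pickle
s=r.observe(); print(np.round(s["eef_pos"],1),np.round(s["contact_force"],1),np.round(s["wrist_torque"],2),s["gripper_width"])
c=cam(r,"wrist"); pickle.dump(c,open("w5.pkl","wb")); cv2.imwrite("pics/w5.png",c["img"])
c=cam(r,"scene"); cv2.imwrite("pics/s5.png",cv2.resize(c["img"][170:350,270:450],None,fx=3.2,fy=3.2,interpolation=cv2.INTER_CUBIC))
c=cam(r,"top"); cv2.imwrite("pics/t5.png",cv2.resize(c["img"][110:310,80:280],None,fx=2.9,fy=2.9,interpolation=cv2.INTER_CUBIC))
```

```text
[462.4 183.3 182.7] [ 0.6 -1.1 -0.3] [-0.    0.02 -0.01] 0.10209279776248126
```

View pics/s5.png

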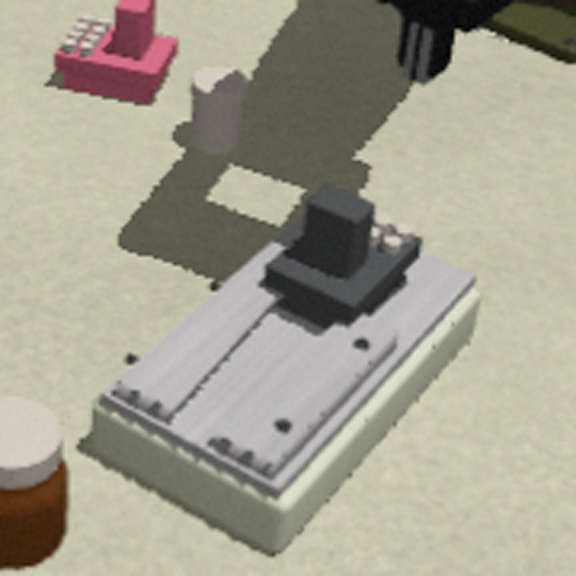

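View pics/w5.png

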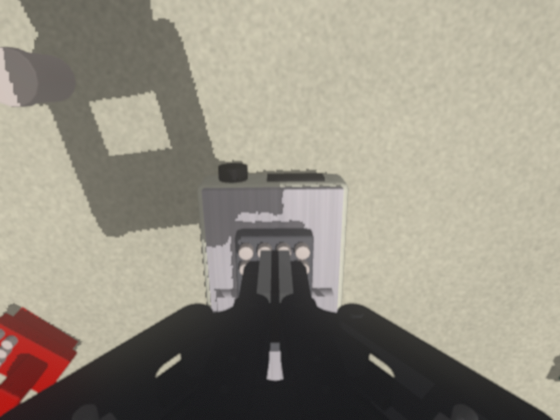

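View pics/t5.png

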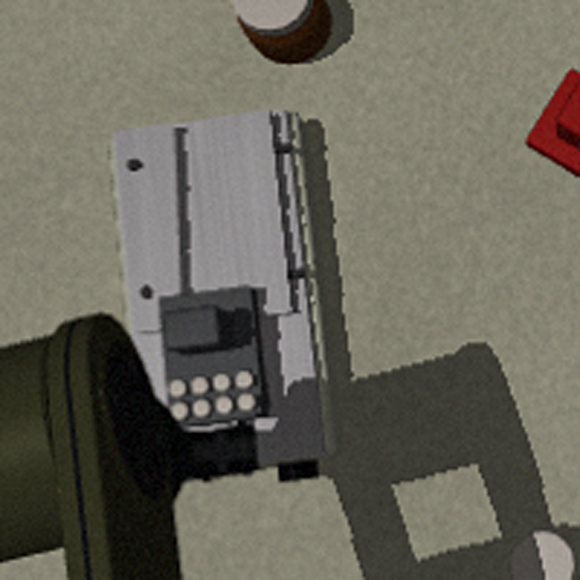

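```bash
cat > caps.py <<'E'
from workcell import r
from h import *
u=np.array([.9903,.1392]);v=np.array([-.1392,.9903]);O=np.array([562.6,196.8])
def run(tag):
    s=r.observe(); c=cam(r,"top"); im=c["img"]; x0,y0=120,180
    sub=cv2.resize(im[y0:y0+90,x0:x0+70],None,fx=8,fy=8,interpolation=cv2.INTER_CUBIC)
    # caps seen in region: bright blobs surrounded by dark
    g=cv2.cvtColor(sub,cv2.COLOR_BGR2GRAY)
    cir=cv2.HoughCircles(g,cv2.HOUGH_GRADIENT,1,36,param1=100,param2=9,minRadius=16,maxRadius=28)
    vis=sub.copy()
    out=[]
    for x,y,q in cir[0]:
        if g[int(y),int(x)]>120: out.append([x,y]); cv2.circle(vis,(int(x),int(y)),int(q),(0,255,0),1)
    cv2.imwrite(f"pics/{tag}.png",cv2.resize(vis,None,fx=.8,fy=.8))
    px=(np.array(out)+.5)/8-.5+[x0,y0]; P=plane(c,px,90)[:,:2]-O
    for a in P: print(round(a@u,1),round(a@v,1))
    e=np.array(s["eef_pos"])[:2]-O; print("tcp mixer",e@u,e@v,s["eef_pos"][2])
E
python3 -c "
from caps import *
run('t5c')"
```

```text
-64.8 -6.0
-51.1 7.5
-65.2 7.8
-51.1 -19.7
-51.0 -5.9
-50.9 22.0
-64.8 21.6
-64.8 -20.1
-79.5 -27.4
42.0 -62.5
-32.8 -47.4
3.8 -48.4
51.2 -58.9
-7.7 -48.0
tcp mixer -101.37891882791952 0.5344347713486105 182.4909258543036
```

View pics/t5c.png

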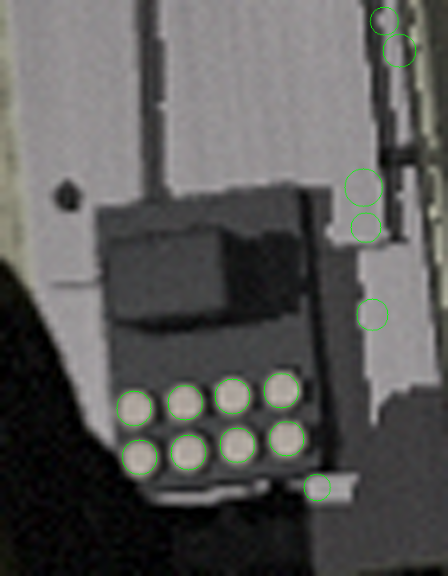

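Block: origin at mixer x −33, y +0.9, square to the way. The tail face is at −75 and the shut fingers are about 15 mm behind it. I'll lower the tips to deck height.

Emit:
servo_tool:
  series:
    - [[0,0,0.03],[0,0,0],0.0]
    - [[0,0,0.03],[0,0,0],0.0]
    - [[0,0,0.03],[0,0,0],0.0]
    - [[0,0,0.012],[0,0,0],0.0]
    - [[0,0,0],[0,0,0],0.0]
    - [[0,0,0],[0,0,0],0.0]

```text
clock: 11.8
eef_pos: [462.7, 183.5, 81.9]
orientation: [0.001, -0.07, 0.998, 0.0]
contact_force: [-0.0, -0.3, 1.1]
gripper_width: 0.2
```

Run:
```python
from workcell import r
from h import *
s=r.observe(); print(np.round(s["eef_pos"],1),np.round(s["contact_force"],2),np.round(s["wrist_torque"],2))
c=cam(r,"scene"); cv2.imwrite("pics/s6.png",cv2.resize(c["img"][170:350,270:450],None,fx=3.2,fy=3.2,interpolation=cv2.INTER_CUBIC))
```

```text
[462.7 183.5  81.9] [-0.02 -0.35  1.05] [-0.02 -0.    0.01]
```

View pics/s6.png

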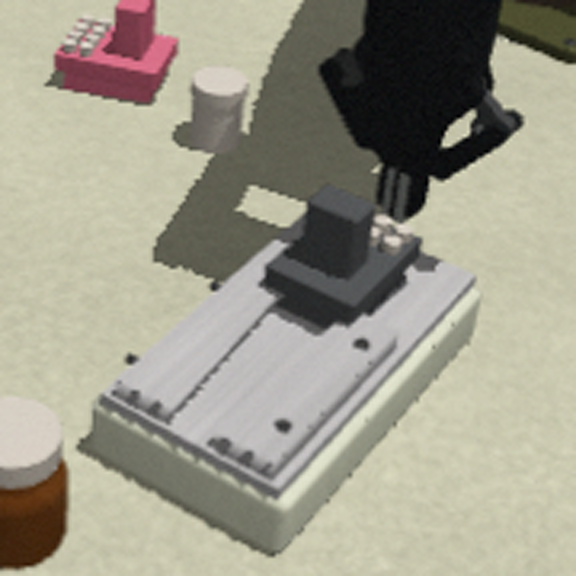

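Emit:
servo_tool:
  series:
    - [[-0.005,0,0],[0,0,0],0.0]
    - [[-0.004,0,0],[0,0,0],0.0]
    - [[-0.003,0,0],[0,0,0],0.0]
    - [[-0.003,0,0],[0,0,0],0.0]
    - [[-0.003,0,0],[0,0,0],0.0]
    - [[-0.003,0,0],[0,0,0],0.0]
    - [[-0.003,0,0],[0,0,0],0.0]
    - [[-0.003,0,0],[0,0,0],0.0]
    - [[-0.003,0,0],[0,0,0],0.0]

```text
clock: 12.98
eef_pos: [491.4, 187.4, 80.4]
orientation: [-0.0, -0.07, 0.998, -0.0]
contact_force: [-2.7, 0.4, -0.0]
gripper_width: -0.6
```

```bash
python3 -c "
from caps import *
s=r.observe(); print(np.round(s['contact_force'],2),np.round(s['wrist_torque'],2)); run('t7c')"
```

```text
[-2.72  0.36 -0.03] [0.01 0.29 0.  ]
-9.7 -51.0
18.7 47.8
-86.0 -10.5
29.1 -58.9
-5.8 -69.8
tcp mixer -71.78657769471442 0.5482978235819775 80.35889060965013
```

View pics/t7c.png

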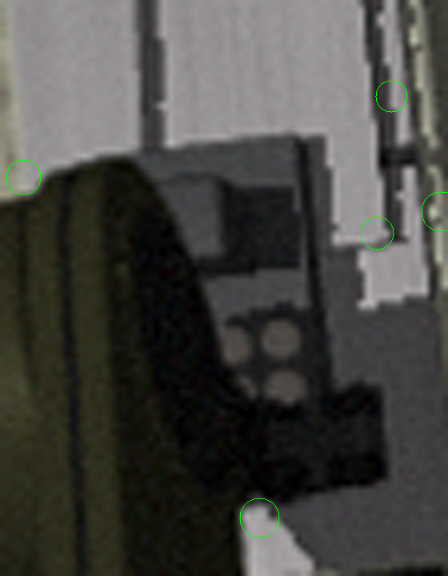

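Emit:
servo_tool:
  series:
    - [[-0.003,0,0],[0,0,0],0.0]
    - [[-0.003,0,0],[0,0,0],0.0]
    - [[-0.003,0,0],[0,0,0],0.0]
    - [[-0.003,0,0],[0,0,0],0.0]
    - [[-0.003,0,0],[0,0,0],0.0]
    - [[-0.003,0,0],[0,0,0],0.0]

```text
clock: 13.78
eef_pos: [509.3, 189.9, 80.4]
orientation: [-0.0, -0.07, 0.998, -0.0]
contact_force: [-0.7, -1.4, -1.2]
gripper_width: 0.1
```

Emit:
servo_tool:
  series:
    - [[-0.003,0,0],[0,0,0],0.0]
    - [[-0.003,0,0],[0,0,0],0.0]
    - [[-0.003,0,0],[0,0,0],0.0]
    - [[-0.003,0,0],[0,0,0],0.0]
    - [[-0.003,0,0],[0,0,0],0.0]

```text
clock: 14.4
eef_pos: [524.2, 192.0, 80.5]
orientation: [-0.0, -0.07, 0.998, 0.0]
contact_force: [-0.8, -0.1, -0.5]
gripper_width: 0.0
```

Emit:
servo_tool:
  series:
    - [[-0.002,0,0],[0,0,0],0.0]
    - [[-0.002,0,0],[0,0,0],0.0]
    - [[-0.002,0,0],[0,0,0],0.0]

```text
clock: 14.78
eef_pos: [529.8, 193.0, 80.5]
orientation: [-0.0, -0.07, 0.998, 0.0]
contact_force: [-2.7, 1.5, 0.7]
gripper_width: 0.1
```

Emit:
servo_tool:
  series:
    - [[-0.002,0,0],[0,0,0],0.0]
    - [[-0.002,0,0],[0,0,0],0.0]

```text
clock: 15.02
eef_pos: [533.6, 193.7, 80.5]
orientation: [-0.001, -0.07, 0.998, 0.0]
contact_force: [-3.6, 2.2, 1.3]
gripper_width: -0.1
```

Emit:
servo_tool:
  series:
    - [[-0.0015,0,0],[0,0,0],0.0]
    - [[-0.0015,0,0],[0,0,0],0.0]

```text
clock: 15.28
eef_pos: [536.4, 194.2, 80.5]
orientation: [-0.001, -0.07, 0.998, 0.0]
contact_force: [-5.3, 3.3, 1.3]
gripper_width: -0.3
```

Axial force is rising and the tool also feels a sideways load toward +y, so the −y strip is set inward. I'll follow the block sideways so it can centre itself.

Emit:
servo_tool:
  series:
    - [[0,0.001,0],[0,0,0],0.0]
    - [[0,0,0],[0,0,0],0.0]

```text
clock: 15.52
eef_pos: [537.1, 194.6, 80.5]
orientation: [0.0, -0.07, 0.998, -0.0]
contact_force: [-1.7, 0.7, -0.0]
gripper_width: 0.0
```

```bash
cat > f.py <<'E'
from workcell import r
from h import *
u=np.array([.9903,.1392]);v=np.array([-.1392,.9903]);O=np.array([562.6,196.8])
s=r.observe(); f=np.array(s["contact_force"]); e=np.array(s["eef_pos"])[:2]-O
print("x %.1f y %.1f  axial %.1f lat %.1f z %.1f"%(e@u,e@v,f[:2]@u,f[:2]@v,f[2]),np.round(s["wrist_torque"],2),s["clock"])
E
python3 f.py
```

```text
x -25.5 y 1.4  axial -1.6 lat 1.0 z -0.0 [ 0.06  0.22 -0.02] 15.525
```

Emit:
servo_tool:
  series:
    - [[-0.001,0.0005,0],[0,0,0],0.0]
    - [[-0.001,0,0],[0,0,0],0.0]
    - [[0,0,0],[0,0,0],0.0]

```text
clock: 15.9
eef_pos: [538.8, 195.2, 80.5]
orientation: [0.0, -0.07, 0.998, -0.0]
contact_force: [-1.3, -1.9, 0.2]
gripper_width: -0.3
```

```bash
python3 f.py
```

```text
x -23.8 y 1.7  axial -1.5 lat -1.7 z 0.2 [-0.29  0.29  0.04] 15.9
```

Emit:
servo_tool:
  series:
    - [[-0.001,0,0],[0,0,0],0.0]
    - [[-0.001,0,0],[0,0,0],0.0]
    - [[0,0,0],[0,0,0],0.0]

```text
clock: 16.27
eef_pos: [539.8, 195.3, 80.5]
orientation: [-0.001, -0.07, 0.998, -0.001]
contact_force: [-6.1, -3.5, 2.6]
gripper_width: -0.0
```

Emit:
servo_tool:
  series:
    - [[-0.001,0,0],[0,0,0],0.0]
    - [[-0.001,0,0],[0,0,0],0.0]
    - [[0,0,0],[0,0,0],0.0]

```text
clock: 16.65
eef_pos: [540.6, 195.4, 80.5]
orientation: [-0.003, -0.07, 0.998, -0.001]
contact_force: [-10.9, -4.8, 7.0]
gripper_width: -0.1
```

```bash
python3 f.py
```

```text
x -22.0 y 1.7  axial -11.5 lat -3.2 z 7.0 [-0.7   1.63 -0.02] 16.65
```

Axial is 11.5 N, but there are 3 N sideways and 7 N vertical from tool friction, so that reading isn't clean. I'll back off, look, then push again lower and straight.

Emit:
servo_tool:
  series:
    - [[0.004,0,0],[0,0,0],0.0]
    - [[0.006,-0.0005,0.001],[0,0,0],0.0]
    - [[0,0,0.0005],[0,0,0],0.0]
    - [[0,0,0],[0,0,0],0.0]

```text
clock: 17.15
eef_pos: [533.0, 194.3, 79.1]
orientation: [0.0, -0.07, 0.998, 0.0]
contact_force: [-0.4, 0.1, -0.8]
gripper_width: 0.2
```

```bash
python3 f.py
python3 - <<'E'
from workcell import r
from h import *
import pickle
c=cam(r,"scene"); cv2.imwrite("pics/s8.png",cv2.resize(c["img"][190:330,290:430],None,fx=4.2,fy=4.2,interpolation=cv2.INTER_CUBIC))
c=cam(r,"wrist");pickle.dump(c,open("w8.pkl","wb")); cv2.imwrite("pics/w8.png",c["img"])
E
```

```text
x -29.6 y 1.6  axial -0.3 lat 0.1 z -0.8 [-0.    0.01 -0.03] 17.15
```

View pics/s8.png

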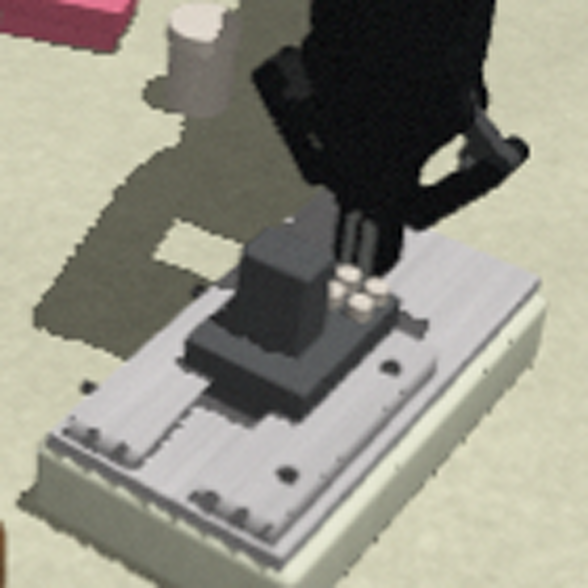

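View pics/w8.png

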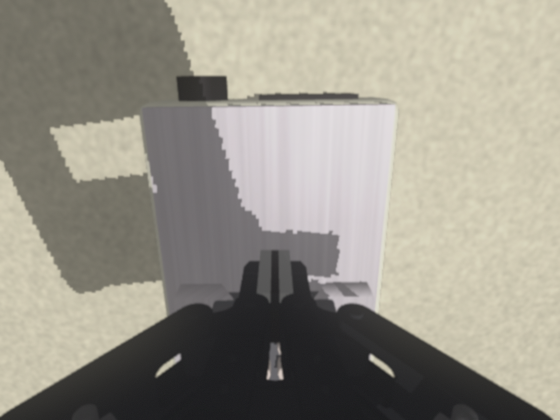

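The block sits flat between the rails and the tool is clear (force ≈ 0). I'll push again in small steps, watching the axial force.

Emit:
servo_tool:
  series:
    - [[-0.003,0,0],[0,0,0],0.0]
    - [[-0.003,0,0],[0,0,0],0.0]
    - [[-0.001,0,0],[0,0,0],0.0]
    - [[0,0,0],[0,0,0],0.0]

```text
clock: 17.75
eef_pos: [539.9, 195.1, 79.0]
orientation: [-0.0, -0.069, 0.998, -0.0]
contact_force: [-0.3, -0.1, 0.0]
gripper_width: 0.4
```

```bash
python3 f.py
```

```text
x -22.8 y 1.5  axial -0.3 lat -0.0 z 0.0 [-0.03  0.02  0.02] 17.75
```

Emit:
servo_tool:
  series:
    - [[-0.001,0,0],[0,0,0],0.0]
    - [[0,0,0],[0,0,0],0.0]

```text
clock: 18.0
eef_pos: [540.5, 195.3, 78.9]
orientation: [-0.0, -0.07, 0.998, -0.0]
contact_force: [-1.0, 0.1, 0.4]
gripper_width: 0.1
```

```bash
python3 f.py
```

```text
x -22.1 y 1.6  axial -1.0 lat 0.2 z 0.4 [0.05 0.15 0.03] 18.0
```

Contact again at the same place. Continuing in 1 mm steps.

Emit:
servo_tool:
  series:
    - [[-0.001,0,0],[0,0,0],0.0]
    - [[0,0,0],[0,0,0],0.0]

```text
clock: 18.25
eef_pos: [540.6, 195.3, 78.9]
orientation: [-0.002, -0.07, 0.998, -0.0]
contact_force: [-6.1, -1.9, 3.1]
gripper_width: 0.1
```

Emit:
servo_tool:
  series:
    - [[-0.001,0,0],[0,0,0],0.0]
    - [[0,0,0],[0,0,0],0.0]

```text
clock: 18.5
eef_pos: [540.6, 195.3, 78.9]
orientation: [-0.003, -0.07, 0.998, -0.0]
contact_force: [-9.4, -1.6, 6.7]
gripper_width: 0.1
```

```bash
python3 f.py
```

```text
x -22.0 y 1.6  axial -9.6 lat -0.3 z 6.7 [-0.24  1.44  0.04] 18.5
```

Emit:
servo_tool:
  series:
    - [[0,0,-0.001],[0,0,0],0.0]
    - [[0,0,0],[0,0,0],0.0]

```text
clock: 18.75
eef_pos: [540.6, 195.3, 79.0]
orientation: [-0.003, -0.07, 0.998, -0.0]
contact_force: [-5.5, -1.6, 1.4]
gripper_width: 0.0
```

```bash
python3 f.py
```

```text
x -22.0 y 1.6  axial -5.7 lat -0.9 z 1.4 [-0.14  0.93  0.03] 18.75
```

Emit:
servo_tool:
  series:
    - [[-0.001,0,-0.0003],[0,0,0],0.0]
    - [[0,0,0],[0,0,0],0.0]

```text
clock: 19.0
eef_pos: [540.8, 195.3, 79.0]
orientation: [-0.004, -0.07, 0.998, -0.001]
contact_force: [-8.4, -0.9, 2.9]
gripper_width: -0.3
```

```bash
python3 f.py
```

```text
x -21.8 y 1.5  axial -8.4 lat 0.3 z 2.9 [-0.22  1.35  0.02] 19.0
```

Emit:
servo_tool:
  series:
    - [[-0.0007,0,-0.0003],[0,0,0],0.0]
    - [[0,0,0],[0,0,0],0.0]

```text
clock: 19.25
eef_pos: [541.0, 195.3, 79.0]
orientation: [-0.004, -0.07, 0.998, -0.001]
contact_force: [-10.0, -1.1, 1.7]
gripper_width: -0.4
```

```bash
python3 f.py
```

```text
x -21.6 y 1.5  axial -10.0 lat 0.3 z 1.7 [-0.28  1.52  0.  ] 19.25
```

Emit:
servo_tool:
  series:
    - [[-0.0008,0,-0.0003],[0,0,0],0.0]
    - [[0,0,0],[0,0,0],0.0]

```text
clock: 19.5
eef_pos: [541.3, 195.3, 79.0]
orientation: [-0.005, -0.07, 0.998, -0.001]
contact_force: [-10.4, -1.2, 3.1]
gripper_width: 0.1
```

```bash
python3 f.py
```

```text
x -21.3 y 1.5  axial -10.5 lat 0.3 z 3.1 [-0.23  1.69  0.01] 19.5
```

Emit:
servo_tool:
  series:
    - [[-0.0005,0,-0.0002],[0,0,0],0.0]
    - [[0,0,0],[0,0,0],0.0]

```text
clock: 19.75
eef_pos: [541.4, 195.3, 79.0]
orientation: [-0.006, -0.07, 0.998, -0.001]
contact_force: [-11.7, -1.3, 2.6]
gripper_width: 0.3
```

```bash
python3 f.py
```

```text
x -21.2 y 1.5  axial -11.7 lat 0.3 z 2.6 [-0.3   1.86 -0.01] 19.75
```

Emit:
servo_tool:
  series:
    - [[-0.0007,0,-0.0002],[0,0,0],0.0]
    - [[0,0,0],[0,0,0],0.0]
    - [[0,0,0],[0,0,0],0.0]

```text
clock: 20.12
eef_pos: [541.7, 195.4, 79.0]
orientation: [-0.006, -0.07, 0.998, -0.001]
contact_force: [-11.9, -2.0, 3.7]
gripper_width: -0.2
```

```bash
python3 f.py
```

```text
x -20.9 y 1.5  axial -12.1 lat -0.3 z 3.7 [-0.38  1.94  0.  ] 20.125
```

Emit:
servo_tool:
  series:
    - [[-0.0008,0,-0.0003],[0,0,0],0.0]
    - [[0,0,0],[0,0,0],0.0]
    - [[0,0,0],[0,0,0],0.0]

```text
clock: 20.5
eef_pos: [541.9, 195.4, 79.0]
orientation: [-0.007, -0.07, 0.998, -0.001]
contact_force: [-14.1, -2.2, 3.5]
gripper_width: -0.6
```

```bash
python3 f.py
```

```text
x -20.6 y 1.5  axial -14.2 lat -0.2 z 3.5 [-0.33  2.16  0.05] 20.5
```

Axial is about 14 N with almost no side load, which is inside the 10–15 N band. I'll back straight off and check the zero.

Emit:
servo_tool:
  series:
    - [[0.003,0,0],[0,0,0],0.0]
    - [[0.006,0,0],[0,0,0],0.0]
    - [[0.006,0,0],[0,0,0],0.0]
    - [[0,0,0],[0,0,0],0.0]
    - [[0,0,0],[0,0,0],0.0]

```text
clock: 21.12
eef_pos: [532.7, 194.2, 82.1]
orientation: [0.001, -0.07, 0.998, 0.0]
contact_force: [0.2, -0.6, 0.3]
gripper_width: -0.1
```

```bash
python3 f.py
python3 - <<'E'
from workcell import r
from h import *
import pickle
c=cam(r,"scene"); pickle.dump(c,open("s9.pkl","wb")); cv2.imwrite("pics/s9.png",cv2.resize(c["img"][190:330,290:430],None,fx=4.2,fy=4.2,interpolation=cv2.INTER_CUBIC))
E
```

```text
x -30.0 y 1.6  axial 0.1 lat -0.6 z 0.3 [-0.05  0.01  0.02] 21.125
```

View pics/s9.png

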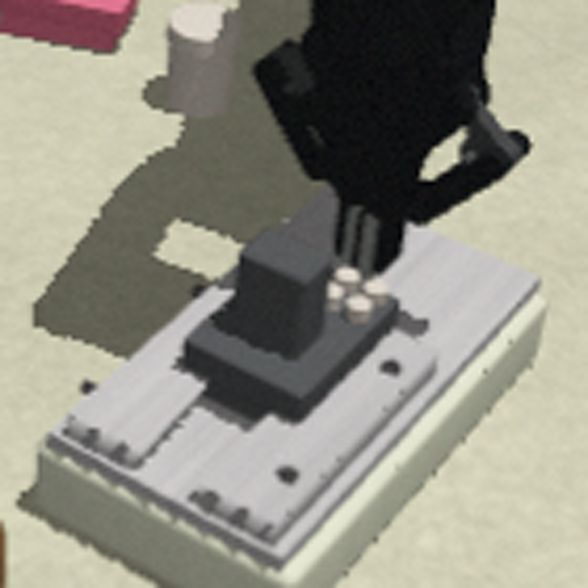

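Zero confirmed. A light re-touch will tell whether the block stayed where it was driven.

Emit:
servo_tool:
  series:
    - [[-0.004,0,0.001],[0,0,0],0.0]
    - [[-0.003,0,0],[0,0,0],0.0]
    - [[-0.001,0,0],[0,0,0],0.0]
    - [[0,0,0],[0,0,0],0.0]

```text
clock: 21.68
eef_pos: [540.3, 195.2, 80.5]
orientation: [-0.0, -0.07, 0.998, -0.0]
contact_force: [0.0, 1.2, -0.4]
gripper_width: 0.2
```

```bash
python3 f.py
```

```text
x -22.3 y 1.6  axial 0.2 lat 1.2 z -0.4 [0.01 0.02 0.01] 21.675
```

Emit:
servo_tool:
  series:
    - [[-0.001,0,0],[0,0,0],0.0]
    - [[0,0,0],[0,0,0],0.0]

```text
clock: 21.92
eef_pos: [541.2, 195.3, 80.6]
orientation: [0.0, -0.07, 0.998, -0.0]
contact_force: [-0.3, 1.1, 0.3]
gripper_width: 0.0
```

```bash
python3 f.py
```

```text
x -21.4 y 1.5  axial -0.1 lat 1.1 z 0.3 [ 0.03 -0.02 -0.01] 21.925
```

Emit:
servo_tool:
  series:
    - [[-0.001,0,0],[0,0,0],0.0]
    - [[0,0,0],[0,0,0],0.0]

```text
clock: 22.18
eef_pos: [541.8, 195.5, 80.5]
orientation: [-0.001, -0.07, 0.998, -0.0]
contact_force: [-3.1, -0.0, 1.5]
gripper_width: -0.1
```

```bash
python3 f.py
```

```text
x -20.8 y 1.6  axial -3.1 lat 0.4 z 1.5 [-0.07  0.34 -0.04] 22.175
```

The block stayed put: contact is now at −21.1, about 1 mm further in than before the drive, and force rises at once. I'll retreat.

Emit:
servo_tool:
  series:
    - [[0.004,0,0],[0,0,0],0.0]
    - [[0.01,0,0],[0,0,0],0.0]
    - [[0.02,0,0],[0,0,0],0.0]
    - [[0.01,0,-0.02],[0,0,0],0.0]
    - [[0.02,0,-0.04],[0,0,0],0.0]
    - [[0.03,0,-0.04],[0,0,0],0.0]
    - [[0.03,0,-0.04],[0,0,0],0.0]
    - [[0,0,0],[0,0,0],0.0]
    - [[0,0,0],[0,0,0],0.0]

```text
clock: 23.3
eef_pos: [419.0, 178.2, 220.2]
orientation: [0.0, -0.07, 0.998, 0.0]
contact_force: [0.3, -0.5, -0.5]
gripper_width: -0.5
```

```bash
python3 f.py; python3 -c "
from caps import *
run('t10c')
c=cam(r,'scene'); cv2.imwrite('pics/s10.png',cv2.resize(c['img'][130:350,220:450],None,fx=2.6,fy=2.6,interpolation=cv2.INTER_CUBIC))"
```

```text
x -144.8 y 1.6  axial 0.2 lat -0.6 z -0.5 [ 0.06  0.02 -0.02] 23.3
1.1 -4.8
14.7 -5.3
0.6 23.0
1.2 -19.0
0.5 8.8
14.7 9.2
15.4 -18.7
15.0 22.9
tcp mixer -144.84060644885187 1.5826027219177747 220.15351835797742
```

View pics/t10c.png

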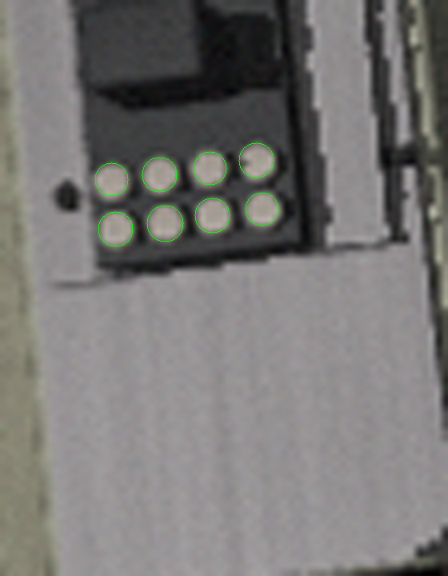

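View pics/s10.png

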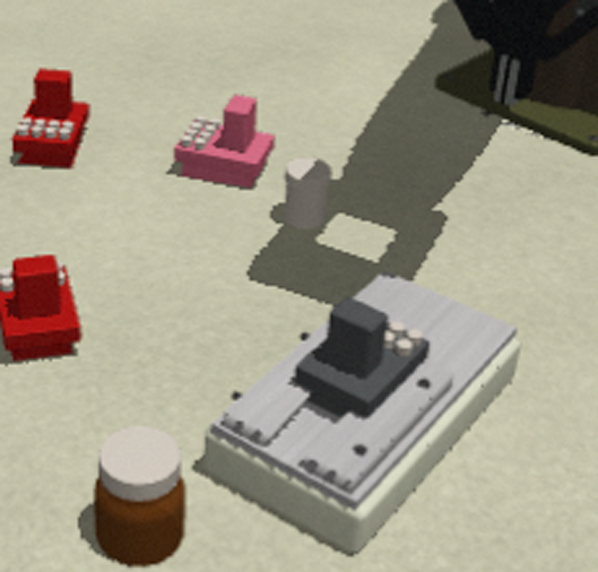

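The block reads origin x≈33, y≈2.0 mm, yaw maybe +0.6°, which is near the noise. I'll check its squareness with a closer wrist view before handing in.

Emit:
servo_tool:
  series:
    - [[-0.02,0,-0.02],[0,0,0],0.0]
    - [[-0.03,0,-0.02],[0,0,0],0.0]
    - [[-0.03,0,0],[0,0,0],0.0]
    - [[0,0,0],[0,0,0],0.0]
    - [[0,0,0],[0,0,0],0.0]

```text
clock: 24.02
eef_pos: [497.9, 189.2, 258.7]
orientation: [-0.002, -0.069, 0.998, -0.0]
contact_force: [-0.3, -0.5, 0.4]
gripper_width: -0.0
```

```bash
python3 f.py; python3 -c "
from workcell import r
from h import *
import pickle
c=cam(r,'wrist'); pickle.dump(c,open('w11.pkl','wb')); cv2.imwrite('pics/w11.png',cv2.resize(c['img'][80:310,170:390],None,fx=2.6,fy=2.6,interpolation=cv2.INTER_CUBIC))"
```

```text
x -65.1 y 1.4  axial -0.4 lat -0.4 z 0.4 [-0.02  0.07 -0.02] 24.025
```

View pics/w11.png

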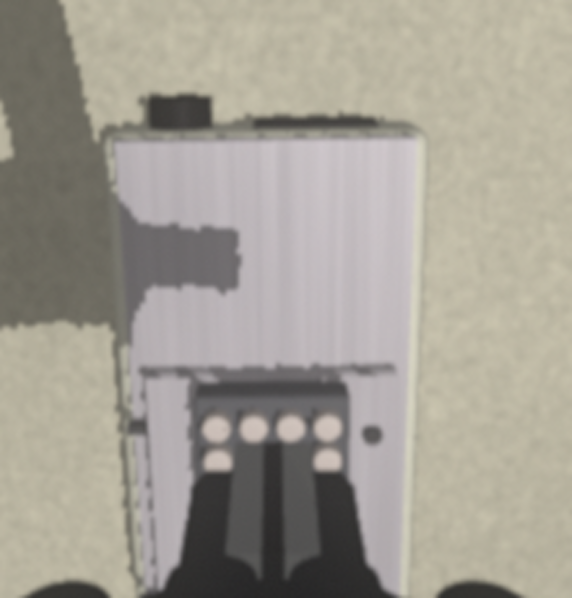

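Run:
```python
import pickle
from h import *
c=pickle.load(open("w11.pkl","rb"))
F=lambda p:(np.array(p,float)+.5)/2.6-.5+np.array([170,80])
g=cv2.cvtColor(c["img"],cv2.COLOR_BGR2GRAY); G=cv2.resize(g[80:310,170:390],None,fx=2.6*3,fy=2.6*3,interpolation=cv2.INTER_CUBIC)
def cent(x,y):
    s=G[3*y-48:3*y+48,3*x-54:3*x+54]; m=(s>130).astype(np.uint8); n,l,st,ce=cv2.connectedComponentsWithStats(m); k=1+np.argmax(st[1:,4]); return [(ce[k][0]+3*x-54)/3,(ce[k][1]+3*y-48)/3]
cp=np.array([cent(217,429),cent(254,429),cent(291,429),cent(328,428)]); print(cp.round(1).tolist())
def edge(x0,x1,yg,dark):  # subpixel row of darkest / gradient per column
    pts=[]
    for x in range(x0,x1,4):
        col=cv2.GaussianBlur(G[3*yg-40:3*yg+40,3*x-6:3*x+7].mean(1).reshape(-1,1).astype(np.float32),(1,13),0).ravel(); d=np.gradient(col); pts.append([x,yg+(np.argmin(d)-40)/3 if dark else yg+(np.argmax(d)-40)/3])
    return np.array(pts)
def yaw(p,z):
    P=plane(c,F(p),z)[:,:2]; m=np.median(P,0); l=cv2.fitLine(P.astype(np.float32),cv2.DIST_HUBER,0,.01,.01).ravel(); a=np.degrees(np.arctan2(l[1],l[0]))%180-90; return round(a,2),l[2:].round(1)
print("caps",yaw(cp,90))
print("mouth L",yaw(edge(146,186,371,True),64),"R",yaw(edge(352,390,368,True),64),"both",yaw(np.r_[edge(146,186,371,True),edge(352,390,368,True)],64))
print("deck tail top",yaw(edge(205,340,396,False),82), "tail lower", yaw(edge(205,340,383,True),66))
print("plate end",yaw(edge(130,400,139,False),50))
```

```text
[[216.7, 429.3], [254.0, 428.7], [291.0, 428.4], [328.2, 428.0]]
caps (np.float32(8.74), array([562.8, 197.1], dtype=float32))
mouth L (np.float32(11.4), array([554.4, 152.2], dtype=float32)) R (np.float32(10.71), array([541.9, 233.4], dtype=float32)) both (np.float32(8.67), array([548.1, 192.8], dtype=float32))
deck tail top (np.float32(8.24), array([553.1, 196.7], dtype=float32)) tail lower (np.float32(8.19), array([553.6, 196.3], dtype=float32))
plate end (np.float32(8.8), array([457.7, 181.1], dtype=float32))
```

Block yaw 8.7°, mouth edge 8.7°, plate end 8.8°, so the block is square in the way. The tool is clear and force is zero. Handing in.

```bash
python3 -c "
from workcell import r
print(r.job_done(), r.observe()['clock'])"
```

```text
the job is handed in; nothing more can be done
the job is handed in; nothing more can be done
```

I gripped the grey tube block by its handle and set it nose first on the clear end of the mixer's plate. I slid it about 25 mm by the handle, just into the mouth, and let go. I then pushed it home with the shut fingers low on the deck's tail face, in steps of about 1 mm or less once it met the rails. The job was handed in shortly after 24 s on the robot's clock.

- **First push:** it reached about 11.5 N, but the tool was also dragging sideways (3 N) and down (7 N). I backed off and pushed again, lower and straighter.
- **Final push:** the axial force reached about 14 N, with almost no side force and about 3.5 N vertical. Every force I read stayed below 18 N, but I only read it at the end of each step.
- **After release:** a light 3 N re-touch found the tail about 1 mm further in than before the final push. The block had not sprung back.
- **Position:** its origin ended at about mixer x 33 mm. Its yaw is 8.7°, against 8.7° for the mouth edge and 8.8° for the plate end, so it is square in the way.
- **Surroundings:** the tool is clear of everything with zero contact force. I touched nothing else, and in the last views the neighbouring things in frame stood upright.

Two readings disagreed. The top camera gave the block's y as 2.0 mm, where about 1 mm is expected for a block against the fixed rail, and it suggested about 0.6° of skew. The closer wrist view showed no skew, and 1 mm is within the calibration error.

I could not measure the rail force directly, so tightness is judged from the push force and the re-touch.

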